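Unlock the touch mixer and hold a bottle down in its sprung cradle

ROBOT

A 6-joint arm with a two-finger parallel gripper is mounted at the origin on a cart in front of the work surface, level with it; the furniture and walls round the work are solid. World frame = base frame: x ahead of the robot, y to its left, z up, the work surface at z = 0. Lengths are in mm, angles in rad, forces in N, time in s.
With the tool pointing down it reaches from about 350 to 875 mm from the base axis. Payload 4.2 kg.
Tool frame: the origin (TCP) lies midway between the tips of the shut fingers; the grasp point (between the pads) lies 19 mm behind it; z points along the fingers, y is the line along which they close (so a half turn about z gives the same grasp; the last joint's range is limited). The gripper opens to 87 mm and grips with 3 to 60 N. Pads are 19 mm wide; open, the fingers measure 117 mm over their backs; the gripper's body (75 mm by 190 mm) begins 51 mm behind the grasp point.
Start: joints at [-1, 0.385, 0.008, 0, -1.194, -0.259], TCP at [191.748, -594.838, 222.55] pointing down, gripper open.
Joint ranges: [-3.14, 3.14], [-1.21, 2.06], [-1.07, 1.41], [-3.16, 2.05], [-2.99, -0.16], [-3.1, 3.1]. Speed limits (rad/s): [2.79, 2.79, 3.14, 3.14, 3.14, 3.14].

INTERFACE

Orientations are given as [roll, pitch, yaw] about the fixed x, y, z axes, in that order (R = Rz(yaw) Ry(pitch) Rx(roll)).
In Python, from rig import env gives the robot as it stands.
- The arm moves only by the tool drive_tool, never from a script. Its argument "steps" is a list of rows, each an object of numbers: "hand": the opening, from 0 (shut) to 1 (fully open); "dx", "dy", "dz": the shift along the tool's x, y, z in cm; "turn": the turn about the tool's z in rad. In form: [{"hand": .., "dx": .., "dy": .., "dz": .., "turn": ..}, ...]. A call has 1 to 8 rows; each row shifts and turns the commanded pose from where the row before left it, along the tool's axes as they then stand; what a row does not reach is not made up. A row lasts 1/12 s, in which the tool goes at most 41.7 mm and 7.16 degrees, less where a joint would pass 70% of its speed; a pose out of reach is approached as far as the arm can. A call with a gripper value outside its range is refused whole. The fingers move at their own pace and stop on an object; "grip_force" is the grip in N (left out, the last holds). Time passes only in rows, so rows that do not move let the fingers close. It gives the time, the measured TCP pose, the force, the opening and the grip force at its end, in the units of the state.
- env.observe(): the state, without advancing time (a new reading comes with each control period).
- env.get_image(name): name is "scene" or "top"; returns a dict with "frame" (480x640x3 uint8, red, green, blue), "range_z" (480x640 float32, mm along the optical axis (not along the pixel's ray), 0 where there is no reading), "fx", "fy", "cx", "cy" (pixels), "D" ([k1, k2, p1, p2, k3] as OpenCV has them; the pictures are not rectified), "origin" and "rotation" of the camera in the world. Camera axes: x right, y up, looking along -z (the intrinsics and any distortion apply to the point x, -y, -z); pixel columns grow to the right and rows downward; lengths in mm; the calibration is good to about 2 mm. A picture is of the moment at which its call begins.
- env.sign_off(): hands the job in; it is judged then, once.
The state is a dict: "time": time; "joints": joint angles; "qd": joint speeds; "joint_torque": joint torques, N m; "eef_pos": TCP position; "tcp_rot": TCP orientation; "force": force on the tool from outside, world axes, zero at the start; "moment": the same for the moment, N m; "gripper_width": opening from 0.0 (shut) to 1.0 (fully open); "finger_force": force on a finger pad.
Only numpy, scipy, OpenCV 4.12 (cv2) and the standard library are available. Lean on these libraries where they do the work, as an engineer would, in place of code of your own. Each camera call takes 0.05 s, during which the arm holds its last target. There are 200 camera calls.

TASK

The small touch mixer on the bench still has its transport lock pushed in, so its sprung cup cradle cannot go down. First pull the lock's upright grip away from the cradle, all the way to its end stop, and leave it there; then pick up the slim white squeeze bottle, stand it upright in the cradle, press it down to the bottom of the spring travel as one does to run such a mixer, and finish while still holding it pressed down. Leave the broader dark bottle, the small tin and the filter cartridge where they stand.

Things in the scene. Friction and masses are not known exactly. Their poses are not given: they have to be found in the camera images.
- mixer: Touch mixer, heavy, does not shift: grey housing 195 long (x) x 112 wide (y), deck 52 mm above the table, from 120 mm in front (dial knob to 135) of the cradle's axis to 75 mm behind it (battery to 108). Origin on the table under that axis; x from the lock and dial (front) to the battery (rear), z up. Two 7 mm high guide rails on the deck, y = +-26 mm, and an end stop bar before the lock
- cradle_seat (a point): Centre of the cradle's inner floor, where the bottle's bottom rests; moves with the cradle, 71 mm above the table when up. The cradle is a round black rubber cup on an aluminium flange, 56 mm inside, 74 mm over its flared rim 23 mm above the floor (lowest 16 mm straight, then opening to 66 mm). z up
- cradle (a joint): Downward travel of the sprung cradle in m: 0 up, 0.008 at the bottom stop. The spring pushes up with 6 N at the top, 10.8 N at the bottom: the bottle's weight alone does not sink it, and let go it comes up again. While the lock is in, it can go down about 1 mm only
- lock_grip (a point): Middle of the transport lock's upright black grip: 24 mm long (x, the way it slides), 14 wide (y), 34 high, from 63 to 97 mm above the table, this point at 83 mm. It stands on a flat aluminium fork whose tines lie under the cradle's flange; lock in, it is 63 mm in front of the cradle's axis. x as the mixer's x (towards the cradle), z up
- lock (a joint): Position of the transport lock in m: 0 fully in, 0.030 at the end stop, pulled out along the mixer's -x (away from the cradle). Starts between 0 and 0.006; moves with about 2 N of friction, stays where it is left. The tines are clear of the cradle from about 0.026
- bottle_mid (a point): Centre, half-way up, of the upright slim white squeeze bottle with a narrow screw cap: 51 mm in diameter, 125 mm tall in all, straight-sided up to 78 mm above its bottom, then a shoulder up to 105 mm and the cap, 31 mm wide and 20 high; about 0.19 kg. Bottom 62.5 mm below this point; z along the bottle, up
- broad_bottle_mid (a point): Centre, half-way up, of the dark bottle, 57 mm in diameter and 128 mm tall, too broad for the cradle; loose, to be left alone
- tin_mid (a point): Centre, half-way up, of a small paint tin, 58 mm in diameter and 58 mm tall; loose, to be left alone
- filter_mid (a point): Centre, half-way up, of a respirator filter cartridge lying flat, 70 mm in diameter and 33 mm high; loose, to be left alone

How it is judged (in metres and radians):
On the way, in this order (a step that is already met when the one before it is completed fails the run):
1. the transport lock is pulled out to its end stop (value of joint lock above 0.0275 m), for 0.2 s.
2. the bottle stands in the cradle and presses it down to the bottom (value of joint cradle above 0.006 m and horizontal distance between bottle_mid and cradle_seat below 0.008 m and contact force between bottle and mixer above 5 N), for 0.2 s.
At the end, for the whole second after the job is handed in: Lock at its end stop (27.5 of 30 mm or more); bottle on the cradle's floor (within 3 mm), upright within 0.12 rad, centred within 8 mm, held by the fingers and pushing the cradle down at least 6 of its 8 mm with over 5 N, robot not touching the mixer, through the last second (all of step 2 and value of joint lock above 0.0275 m and z of bottle_mid in the frame of cradle_seat between 0.0595 and 0.0655 m and angle between bottle_mid's own z axis and vertical below 0.12 rad and contact force between the fingers and bottle above 2 N and contact force between each of the arm, the fingers and mixer below 1 N); the arm keeps its last pose, push and grip.
It fails at once if the dark bottle, the tin or the filter is moved by more than 30 mm (distance of any of broad_bottle_mid, tin_mid, filter_mid from where it was at the start of the episode above 0.03 m).
It also fails if it takes over 54 s, if anything falls off the work surface, if the arm or the gripper's body presses on something with over 40 N, if the wrist force passes 120 N, or if a joint passes its speed limit or range.

## Working session

There is one attempt and no reset: what is moved stays moved. The work goes in short steps, Python scripts to look and compute and a tool call to move; the robot and the scene stay as the last step left them, time stands still between calls to the robot, and variables do not carry over. Pictures are saved under pics/ and viewed, at most 10 in all, crops included, and the job is handed in when it is done.

Besides the shell and the picture viewer there is one more tool, called after "Request:" as name(argument=value, ...), one argument or row to a line, values as JSON. drive_tool: Moves the arm, as the interface text tells. Its arguments: {"type":"object","properties":{"steps":{"type":"array","items":{"type":"object","properties":{"hand":{"type":"number"},"dx":{"type":"number"},"dy":{"type":"number"},"dz":{"type":"number"},"turn":{"type":"number"}}}},"grip_force":{"type":"number"}},"required":["steps"]}

```bash
mkdir -p pics; ls; cat > h.py <<'E'
import numpy as np,cv2
from rig import env
def grab(n,tag):
    im=env.get_image(n); cv2.imwrite(f'pics/{tag}.png',im['frame'][:,:,::-1])
    np.savez(f'{tag}.npz',**{k:np.array(v) for k,v in im.items()}); return im
def cloud(im):
    K=np.array([[im['fx'],0,im['cx']],[0,im['fy'],im['cy']],[0,0,1.]])
    v,u=np.mgrid[:480,:640]
    p=cv2.undistortPoints(np.stack([u,v],-1).reshape(-1,1,2).astype(float),K,np.array(im['D'],float)).reshape(480,640,2)
    z=np.array(im['range_z'],float)
    c=np.stack([p[...,0]*z,-p[...,1]*z,-z],-1)
    R=np.array(im['rotation']); 
    w=c@R.T+np.array(im['origin']); w[z==0]=np.nan; return w
E
python3 - <<'E'
from h import *
for n in('scene','top'):
    im=grab(n,n+'0'); print(n,im['origin'],im['rotation'])
print(env.observe())
E
```

```text
pics
scene [-127.38151534  724.23564044  593.70237854] [ 1.09493114e+00  7.75258231e-04 -2.37549393e+00]
top [ 375.28194477   -4.74348213 1173.35955404] [ 0.17842375  0.01316067 -1.54680903]
{'time': 0.1, 'joints': array([-1.00039309e+00,  3.85490447e-01,  6.78170781e-03, -4.15992978e-04,
       -1.19400246e+00, -2.58606822e-01]), 'qd': array([ 0.00015984, -0.00109435,  0.00379748,  0.00174084, -0.00074241,
        0.00073393]), 'joint_torque': array([ 6.92099434e-05, -3.91689849e+01,  1.87935627e+01,  4.23185527e+00,
        1.34842933e-02, -7.06926903e-05]), 'eef_pos': array([ 191.58560032, -594.35701597,  221.57281808]), 'tcp_rot': array([ 3.13964258e+00, -1.16040422e-04, -2.82994956e+00]), 'force': array([ 0.3537265 ,  0.7726615 , -0.84841943]), 'moment': array([ 0.00936852, -0.03747616,  0.06443881]), 'finger_force': 0.0, 'gripper_width': 1.0024454478650242}
```

View pics/top0.png

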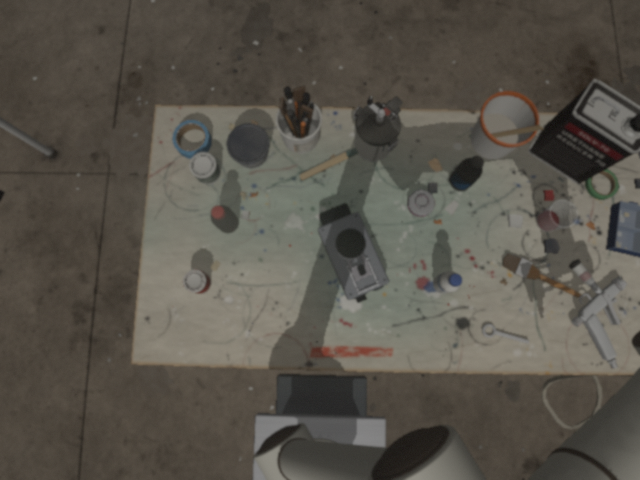

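View pics/scene0.png

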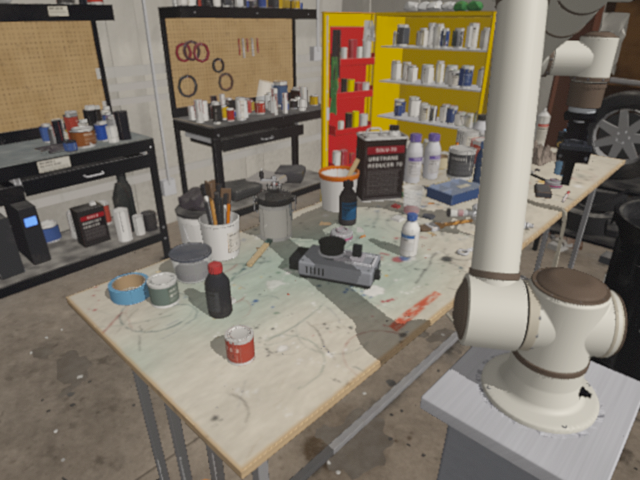

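Top view: the mixer's cradle is near (351,243), the lock grip near (361,268), and the dial at the lower right (361,297). The white bottle with the blue cap is at (452,281). The tin is at (196,281), the dark bottle at (218,213) and the filter at (422,203).

```bash
sed -i "s/R=np.array(im\['rotation'\]);/R=Rot.from_euler('xyz',im['rotation']).as_matrix()/; 1a from scipy.spatial.transform import Rotation as Rot" h.py
python3 - <<'E'
from h import *
for n in('top','scene'):
    im=dict(np.load(n+'0.npz')); w=cloud(im); np.save(n+'w.npy',w)
    if n=='top':
        for u,v in [(351,243),(361,268),(361,297),(452,281),(196,281),(218,213),(422,203),(467,172),(335,215),(300,260)]: print(u,v,w[v,u].round(0))
        f=im['frame']
        # top crops
        c=f[190:320,290:480]; cv2.imwrite('pics/c1.png',cv2.resize(c[:,:,::-1],None,fx=4.2,fy=4.2,interpolation=cv2.INTER_CUBIC))
    m=np.isfinite(w[...,2])
    P=w[m]
    def sel(x0,x1,y0,y1,z0,z1): return P[(P[:,0]>x0)&(P[:,0]<x1)&(P[:,1]>y0)&(P[:,1]<y1)&(P[:,2]>z0)&(P[:,2]<z1)]
    for nm,a in dict(table=(250,600,-400,300,-20,10)).items():
        print(n,nm,np.median(sel(*a)[:,2]))
E
```

```text
351 243 [570. -66.  73.]
361 268 [507. -89.  94.]
361 297 [441. -93.  48.]
452 281 [ 477. -294.  127.]
196 281 [470. 311.  53.]
218 213 [624. 248. 129.]
422 203 [ 685. -249.   30.]
467 172 [ 741. -341.  115.]
335 215 [644. -27.  47.]
300 260 [535.  60.   1.]
top table -0.6618495330701535
scene table -1.113214481149953
```

View pics/c1.png

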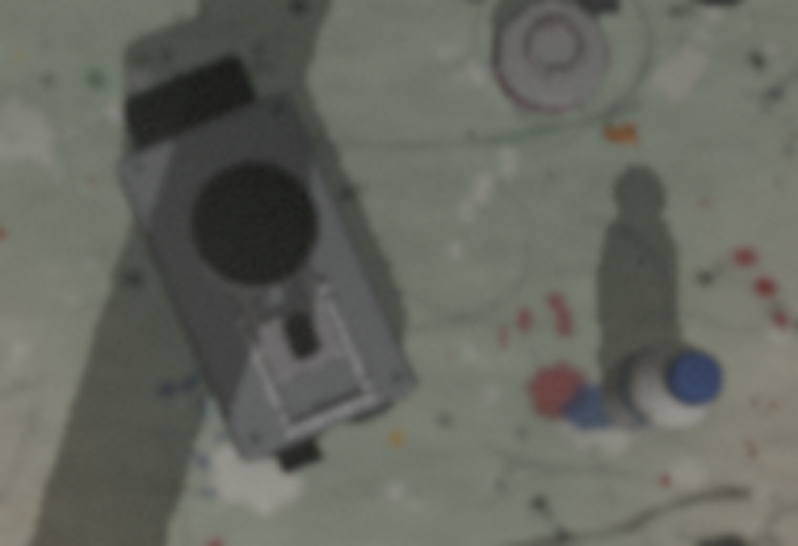

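The crop shows the mixer axis running from the battery (upper left) to the dial (lower centre). The lock grip is at crop (300,335) and the bottle cap at (694,376). Next I fit the shapes from the depth data.

```bash
python3 - <<'E'
from h import *
from scipy.optimize import least_squares
for n in('top','scene'):
    w=np.load(n+'w.npy'); P=w[np.isfinite(w[...,2])]
    def near(c,r,z0,z1):
        return P[(np.hypot(P[:,0]-c[0],P[:,1]-c[1])<r)&(P[:,2]>z0)&(P[:,2]<z1)]
    M=near((560,-70),160,46,58)
    r=cv2.minAreaRect(M[:,:2].astype(np.float32)); print(n,'deck',r, 'zmed',np.median(M[:,2]))
    C=near((570,-66),48,84,100)
    print(' rim n',len(C),cv2.minEnclosingCircle(C[:,:2].astype(np.float32)) if len(C) else 0, np.percentile(C[:,2],[5,50,95]) if len(C) else 0)
    G=near((507,-90),28,75,105); print(' grip',len(G),G.mean(0),np.percentile(G,[3,97],axis=0).round(1).tolist())
    G2=G[G[:,2]>92]; 
    if len(G2): print(' griptop',cv2.minAreaRect(G2[:,:2].astype(np.float32)))
    B=near((477,-294),55,10,76)
    s=least_squares(lambda p:np.hypot(B[:,0]-p[0],B[:,1]-p[1])-25.5,[477,-294],loss='soft_l1'); print(' bottle',len(B),s.x,s.cost/len(B))
    K=near((477,-294),40,118,135); print(' cap',len(K),cv2.minEnclosingCircle(K[:,:2].astype(np.float32)),np.median(K,axis=0))
    for nm,c in dict(filt=(685,-249),dark=(624,248),other=(741,-341)).items():
        q=near(c,50,15,140); print(nm,np.percentile(q,[2,98],axis=0).round(0).tolist())
E
```

```text
top deck ((554.3936157226562, -67.50360107421875), (240.21913146972656, 112.0698471069336), 24.33510398864746) zmed 51.34872843989547
 rim n 301 ((566.64501953125, -62.57207107543945), 36.26758575439453) [87.0443927  92.17810974 96.214547  ]
 grip 72 [503.94618059 -89.40035643  94.22735822] [[493.0, -98.3, 77.8], [515.1, -80.9, 99.6]]
 griptop ((504.9159851074219, -90.03155517578125), (22.937713623046875, 14.391606330871582), 20.729881286621094)
 bottle 148 [ 482.1072327  -303.27633822] 0.1487955004404281
 cap 124 ((481.3976135253906, -303.17181396484375), 14.79491138458252) [ 481.34691196 -302.28201889  124.57200483]
filt [[658.0, -279.0, 18.0], [721.0, -216.0, 34.0]]
dark [[602.0, 224.0, 20.0], [648.0, 271.0, 131.0]]
other [[725.0, -377.0, 19.0], [775.0, -324.0, 135.0]]
scene deck ((551.6968383789062, -65.37849426269531), (236.86026000976562, 112.72715759277344), 24.351665496826172) zmed 51.26832656092421
 rim n 208 ((563.0096435546875, -62.74876022338867), 37.929420471191406) [84.73927533 90.16909833 94.19342693]
 grip 91 [500.33524673 -86.28636788  87.84104616] [[489.7, -96.4, 76.0], [513.1, -78.7, 97.1]]
 griptop ((510.89080810546875, -83.5032958984375), (43.16216278076172, 13.94817066192627), 23.945669174194336)
 bottle 378 [ 481.45191982 -303.03946234] 0.8726507573278968
 cap 57 ((479.12493896484375, -302.2425231933594), 17.469215393066406) [ 476.60145591 -297.84403248  123.90954236]
filt [[654.0, -270.0, 16.0], [717.0, -215.0, 33.0]]
dark [[598.0, 235.0, 18.0], [638.0, 281.0, 128.0]]
other [[725.0, -365.0, 17.0], [771.0, -323.0, 136.0]]
```

Request:
drive_tool(
  steps=[
    {"hand": 1, "turn": -0.112},
    {"dx": -2.7, "dy": 1.8},
    {"dx": -2.7, "dy": 1.8},
    {"dx": -2.7, "dy": 1.8},
    {"dx": -2.7, "dy": 1.8},
    {"dx": -2.7, "dy": 1.8},
    {"dx": -2.7, "dy": 1.8},
    {"dx": -2.7, "dy": 1.8},
  ],
  grip_force=25,
)

```text
invalid input at $.steps[0]: expected keys hand, dx, dy, dz, turn
```

Request:
drive_tool(
  steps=[
    {"dx": -2.7, "dy": 1.8},
    {"dx": -2.7, "dy": 1.8},
    {"dx": -2.7, "dy": 1.8},
    {"dx": -2.7, "dy": 1.8},
    {"dx": -2.7, "dy": 1.8},
    {"dx": -2.7, "dy": 1.8},
    {"dx": -2.7, "dy": 1.8},
    {},
  ],
)

```text
invalid input at $.steps[0]: expected keys hand, dx, dy, dz, turn
```

Request:
drive_tool(
  steps=[
    {"hand": 1, "dx": 0, "dy": 0, "dz": 0, "turn": -0.112},
    {"hand": 1, "dx": -2.7, "dy": 1.8, "dz": 0, "turn": 0},
    {"hand": 1, "dx": -2.7, "dy": 1.8, "dz": 0, "turn": 0},
    {"hand": 1, "dx": -2.7, "dy": 1.8, "dz": 0, "turn": 0},
    {"hand": 1, "dx": -2.7, "dy": 1.8, "dz": 0, "turn": 0},
    {"hand": 1, "dx": -2.7, "dy": 1.8, "dz": 0, "turn": 0},
    {"hand": 1, "dx": -2.7, "dy": 1.8, "dz": 0, "turn": 0},
    {"hand": 1, "dx": -2.7, "dy": 1.8, "dz": 0, "turn": 0},
  ],
  grip_force=25,
)

```text
time: 0.77
eef_pos: [312.5, -400.7, 222.2]
tcp_rot: [3.141, -0.0, -2.718]
force: [-0.2, 0.1, -0.2]
gripper_width: 0.999
finger_force: 0.0
```

Request:
drive_tool(
  steps=[
    {"hand": 1, "dx": -2.7, "dy": 1.8, "dz": 0, "turn": 0},
    {"hand": 1, "dx": -2.7, "dy": 1.8, "dz": 0, "turn": 0},
    {"hand": 1, "dx": -2.7, "dy": 1.8, "dz": 0, "turn": 0},
    {"hand": 1, "dx": -2.7, "dy": 1.8, "dz": 0, "turn": 0},
    {"hand": 1, "dx": -2.7, "dy": 1.8, "dz": 0, "turn": 0},
    {"hand": 1, "dx": -2.7, "dy": 1.8, "dz": 0, "turn": 0},
    {"hand": 1, "dx": -2.7, "dy": 1.8, "dz": 0, "turn": 0},
    {"hand": 1, "dx": 0, "dy": 0, "dz": 0, "turn": 0},
  ],
)

```text
time: 1.43
eef_pos: [434.9, -206.3, 222.4]
tcp_rot: [3.141, 0.001, -2.713]
force: [-0.1, -0.1, -0.5]
gripper_width: 0.999
finger_force: 0.0
```

Request:
drive_tool(
  steps=[
    {"hand": 1, "dx": -2.8, "dy": 1.95, "dz": 0, "turn": 0},
    {"hand": 1, "dx": -2.8, "dy": 1.95, "dz": 0, "turn": 0},
    {"hand": 1, "dx": -2.8, "dy": 1.95, "dz": 0, "turn": 0},
    {"hand": 1, "dx": -2.7, "dy": 1.95, "dz": 0, "turn": 0},
    {"hand": 1, "dx": 0, "dy": 0, "dz": 3, "turn": 0},
    {"hand": 1, "dx": 0, "dy": 0, "dz": 3, "turn": 0},
    {"hand": 1, "dx": 0, "dy": 0, "dz": 2, "turn": 0},
    {"hand": 1, "dx": 0, "dy": 0, "dz": 0, "turn": 0},
  ],
)

```text
time: 2.1
eef_pos: [498.1, -93.0, 137.9]
tcp_rot: [3.137, -0.01, -2.719]
force: [0.3, -0.9, 0.6]
gripper_width: 1.002
finger_force: 0.0
```

```bash
python3 - <<'E'
from h import *
im=grab('top','top1'); w=cloud(im)
c=im['frame'][190:320,270:460]; cv2.imwrite('pics/c2.png',cv2.resize(c[:,:,::-1],None,fx=4.2,fy=4.2,interpolation=cv2.INTER_CUBIC))
im=grab('scene','scene1')
c2=im['frame'][170:310,270:450]; cv2.imwrite('pics/c3.png',cv2.resize(c2[:,:,::-1],None,fx=4.2,fy=4.2,interpolation=cv2.INTER_CUBIC))
print(env.observe()['eef_pos'],env.observe()['tcp_rot'])
E
```

```text
[501.64475863 -93.33266607 142.44544827] [-3.14152293e+00 -1.62083664e-03 -2.71762183e+00]
```

View pics/c3.png

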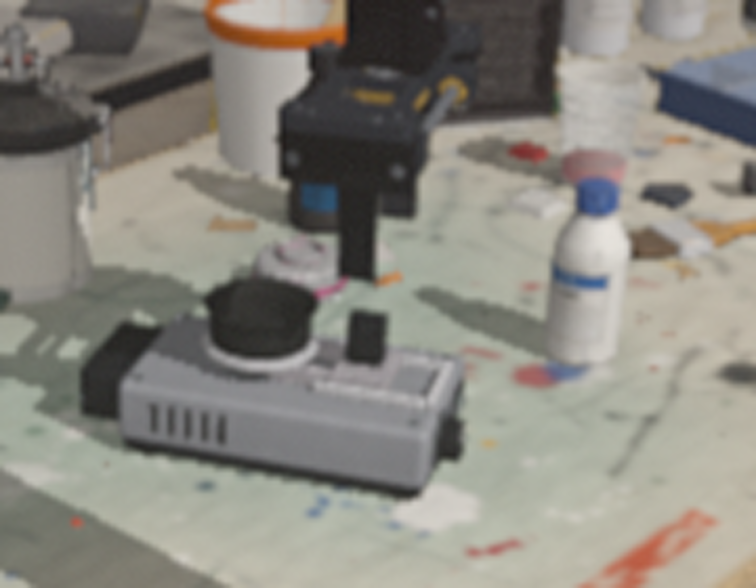

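The gripper hovers straight above the grip, with the fingertip at (358,275) and the grip at (366,340). I'll correct slightly, descend and close.

Request:
drive_tool(
  steps=[
    {"hand": 1, "dx": -0.4, "dy": 0.3, "dz": 2, "turn": 0},
    {"hand": 1, "dx": 0, "dy": 0, "dz": 2, "turn": 0},
    {"hand": 1, "dx": 0, "dy": 0, "dz": 1.7, "turn": 0},
    {"hand": 1, "dx": 0, "dy": 0, "dz": 1.5, "turn": 0},
    {"hand": 1, "dx": 0, "dy": 0, "dz": 0, "turn": 0},
    {"hand": 0, "dx": 0, "dy": 0, "dz": 0, "turn": 0},
    {"hand": 0, "dx": 0, "dy": 0, "dz": 0, "turn": 0},
    {"hand": 0, "dx": 0, "dy": 0, "dz": 0, "turn": 0},
  ],
  grip_force=20,
)

```text
time: 2.87
eef_pos: [505.6, -88.6, 72.4]
tcp_rot: [-3.14, 0.003, -2.718]
force: [0.8, 0.4, -0.1]
gripper_width: 0.857
finger_force: 0.0
```

Request:
drive_tool(
  steps=[
    {"hand": 0, "dx": 0, "dy": 0, "dz": 0, "turn": 0},
    {"hand": 0, "dx": 0, "dy": 0, "dz": 0, "turn": 0},
    {"hand": 0, "dx": 0, "dy": 0, "dz": 0, "turn": 0},
    {"hand": 0, "dx": 0, "dy": 0, "dz": 0, "turn": 0},
    {"hand": 0, "dx": 0, "dy": 0, "dz": 0, "turn": 0},
    {"hand": 0, "dx": 0, "dy": 0, "dz": 0, "turn": 0},
  ],
)

```text
time: 3.37
eef_pos: [504.2, -88.6, 70.6]
tcp_rot: [3.142, -0.0, -2.718]
force: [-0.3, 0.1, 0.5]
gripper_width: 0.402
finger_force: 0.0
```

Request:
drive_tool(
  steps=[
    {"hand": 0, "dx": 0, "dy": 0, "dz": 0, "turn": 0},
    {"hand": 0, "dx": 0, "dy": 0, "dz": 0, "turn": 0},
    {"hand": 0, "dx": 0, "dy": 0, "dz": 0, "turn": 0},
    {"hand": 0, "dx": 0, "dy": 0, "dz": 0, "turn": 0},
    {"hand": 0, "dx": 0, "dy": 0, "dz": 0, "turn": 0},
    {"hand": 0, "dx": 0, "dy": 0, "dz": 0, "turn": 0},
  ],
)

```text
time: 3.87
eef_pos: [504.6, -89.3, 70.6]
tcp_rot: [-3.14, 0.0, -2.718]
force: [2.0, -5.2, -1.3]
gripper_width: 0.156
finger_force: 20.0
```

Request:
drive_tool(
  steps=[
    {"hand": 0, "dx": 0.5, "dy": 0, "dz": 0, "turn": 0},
    {"hand": 0, "dx": 0.5, "dy": 0, "dz": 0, "turn": 0},
    {"hand": 0, "dx": 0.5, "dy": 0, "dz": 0, "turn": 0},
    {"hand": 0, "dx": 0.5, "dy": 0, "dz": 0, "turn": 0},
    {"hand": 0, "dx": 0.4, "dy": 0, "dz": 0, "turn": 0},
    {"hand": 0, "dx": 0, "dy": 0, "dz": 0, "turn": 0},
    {"hand": 0, "dx": 0, "dy": 0, "dz": 0, "turn": 0},
  ],
)

```text
time: 4.45
eef_pos: [482.7, -99.2, 70.6]
tcp_rot: [-3.14, 0.001, -2.718]
force: [3.3, -6.3, -3.2]
gripper_width: 0.157
finger_force: 20.0
```

Request:
drive_tool(
  steps=[
    {"hand": 0, "dx": 0.2, "dy": 0, "dz": 0, "turn": 0},
    {"hand": 0, "dx": 0.1, "dy": 0, "dz": 0, "turn": 0},
    {"hand": 0, "dx": 0, "dy": 0, "dz": 0, "turn": 0},
    {"hand": 0, "dx": 0, "dy": 0, "dz": 0, "turn": 0},
  ],
)

```text
time: 4.78
eef_pos: [481.2, -100.0, 70.6]
tcp_rot: [-3.14, 0.003, -2.717]
force: [4.5, -4.6, -4.8]
gripper_width: 0.157
finger_force: 20.0
```

Request:
drive_tool(
  steps=[
    {"hand": 0, "dx": 0.2, "dy": 0, "dz": 0, "turn": 0},
    {"hand": 0, "dx": 0.1, "dy": 0, "dz": 0, "turn": 0},
    {"hand": 0, "dx": 0, "dy": 0, "dz": 0, "turn": 0},
    {"hand": 0, "dx": 0, "dy": 0, "dz": 0, "turn": 0},
  ],
)

```text
time: 5.12
eef_pos: [481.0, -100.1, 70.7]
tcp_rot: [-3.139, 0.009, -2.717]
force: [11.1, -0.9, -9.5]
gripper_width: 0.161
finger_force: 20.0
```

Request:
drive_tool(
  steps=[
    {"hand": 0, "dx": 0.2, "dy": 0, "dz": 0, "turn": 0},
    {"hand": 0, "dx": 0, "dy": 0, "dz": 0, "turn": 0},
    {"hand": 0, "dx": 0, "dy": 0, "dz": 0, "turn": 0},
    {"hand": 0, "dx": 0, "dy": 0, "dz": 0, "turn": 0},
  ],
)

```text
time: 5.45
eef_pos: [480.9, -100.2, 70.7]
tcp_rot: [-3.138, 0.013, -2.717]
force: [12.3, 1.6, -12.4]
gripper_width: 0.159
finger_force: 20.0
```

Position stalls with about 10 N: the lock is at its end stop. Releasing.

Request:
drive_tool(
  steps=[
    {"hand": 0, "dx": -0.3, "dy": 0, "dz": 0, "turn": 0},
    {"hand": 1, "dx": 0, "dy": 0, "dz": 0, "turn": 0},
    {"hand": 1, "dx": 0, "dy": 0, "dz": 0, "turn": 0},
    {"hand": 1, "dx": 0, "dy": 0, "dz": 0, "turn": 0},
    {"hand": 1, "dx": 0, "dy": 0, "dz": 0, "turn": 0},
    {"hand": 1, "dx": 0, "dy": 0, "dz": 0, "turn": 0},
    {"hand": 1, "dx": 0, "dy": 0, "dz": -2, "turn": 0},
    {"hand": 1, "dx": 0, "dy": 0, "dz": -3, "turn": 0},
  ],
)

```text
time: 6.12
eef_pos: [475.1, -100.6, 118.6]
tcp_rot: [3.139, -0.007, -2.719]
force: [0.8, -0.4, 0.0]
gripper_width: 0.607
finger_force: 0.0
```

Request:
drive_tool(
  steps=[
    {"hand": 1, "dx": 0, "dy": 0, "dz": -3, "turn": 0},
    {"hand": 1, "dx": 0, "dy": 0, "dz": -3, "turn": 0},
    {"hand": 1, "dx": 0, "dy": 0, "dz": -3, "turn": 0},
    {"hand": 1, "dx": 0, "dy": 0, "dz": 0, "turn": 0},
    {"hand": 1, "dx": 0, "dy": 0, "dz": 0, "turn": 0},
  ],
)

```text
time: 6.53
eef_pos: [478.4, -100.4, 212.4]
tcp_rot: [-3.14, 0.004, -2.718]
force: [-0.4, 0.1, -0.9]
gripper_width: 0.959
finger_force: 0.0
```

Request:
drive_tool(
  steps=[
    {"hand": 1, "dx": 1.35, "dy": -3.1, "dz": 0, "turn": 0},
    {"hand": 1, "dx": 1.35, "dy": -3.1, "dz": 0, "turn": 0},
    {"hand": 1, "dx": 1.35, "dy": -3.1, "dz": 0, "turn": 0},
    {"hand": 1, "dx": 1.35, "dy": -3.1, "dz": 0, "turn": 0},
    {"hand": 1, "dx": 1.35, "dy": -3.1, "dz": 0, "turn": 0},
    {"hand": 1, "dx": 1.3, "dy": -3.1, "dz": 0, "turn": 0},
    {"hand": 1, "dx": 0, "dy": 0, "dz": 0, "turn": 0},
    {"hand": 1, "dx": 0, "dy": 0, "dz": 0, "turn": 0},
  ],
)

```text
time: 7.2
eef_pos: [479.5, -304.2, 208.2]
tcp_rot: [3.138, -0.003, -2.721]
force: [1.0, -0.0, -0.1]
gripper_width: 0.999
finger_force: 0.0
```

```bash
python3 - <<'E'
from h import *
print(env.observe()['eef_pos'])
im=grab('top','top2'); w=cloud(im); P=w[np.isfinite(w[...,2])]
d=np.hypot(P[:,0]-482,P[:,1]+95); G=P[(d<28)&(P[:,2]>88)&(P[:,2]<104)]
print('grip',cv2.minAreaRect(G[:,:2].astype(np.float32)) if len(G) else len(G))
c=im['frame'][190:320,290:480]; cv2.imwrite('pics/c4.png',cv2.resize(c[:,:,::-1],None,fx=4.2,fy=4.2,interpolation=cv2.INTER_CUBIC))
E
```

```text
[ 479.52594032 -304.24129961  208.24494274]
grip ((481.0323181152344, -100.45854187011719), (22.817672729492188, 13.71722412109375), 22.97857093811035)
```

View pics/c4.png

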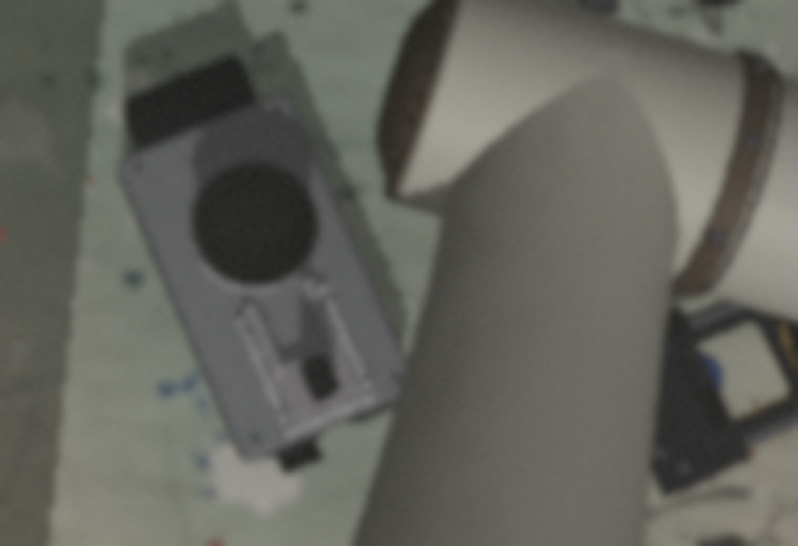

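The picture shows the lock grip at crop (320,377), right by the end bar, so the lock is out. Now I'll lower onto the bottle.

Request:
drive_tool(
  steps=[
    {"hand": 1, "dx": -0.2, "dy": 0, "dz": 2.5, "turn": 0},
    {"hand": 1, "dx": 0, "dy": 0, "dz": 2.5, "turn": 0},
    {"hand": 1, "dx": 0, "dy": 0, "dz": 2.5, "turn": 0},
    {"hand": 1, "dx": 0, "dy": 0, "dz": 2, "turn": 0},
    {"hand": 1, "dx": 0, "dy": 0, "dz": 2, "turn": 0},
    {"hand": 1, "dx": 0, "dy": 0, "dz": 1.5, "turn": 0},
    {"hand": 1, "dx": 0, "dy": 0, "dz": 0, "turn": 0},
    {"hand": 1, "dx": 0, "dy": 0, "dz": 0, "turn": 0},
  ],
)

```text
time: 7.92
eef_pos: [482.2, -301.2, 79.9]
tcp_rot: [3.14, -0.002, -2.716]
force: [0.8, -0.6, 0.4]
gripper_width: 0.999
finger_force: 0.0
```

Request:
drive_tool(
  steps=[
    {"hand": 1, "dx": 0.1, "dy": -0.15, "dz": 0.7, "turn": 0},
    {"hand": 1, "dx": 0, "dy": 0, "dz": 0.7, "turn": 0},
    {"hand": 1, "dx": 0, "dy": 0, "dz": 0.5, "turn": 0},
    {"hand": 1, "dx": 0, "dy": 0, "dz": 0, "turn": 0},
    {"hand": 1, "dx": 0, "dy": 0, "dz": 0, "turn": 0},
  ],
)

```text
time: 8.33
eef_pos: [482.3, -304.1, 61.4]
tcp_rot: [3.141, -0.0, -2.718]
force: [0.8, 0.3, 1.6]
gripper_width: 1.001
finger_force: 0.0
```

Request:
drive_tool(
  steps=[
    {"hand": 0, "dx": 0, "dy": 0, "dz": 0, "turn": 0},
    {"hand": 0, "dx": 0, "dy": 0, "dz": 0, "turn": 0},
    {"hand": 0, "dx": 0, "dy": 0, "dz": 0, "turn": 0},
    {"hand": 0, "dx": 0, "dy": 0, "dz": 0, "turn": 0},
    {"hand": 0, "dx": 0, "dy": 0, "dz": 0, "turn": 0},
    {"hand": 0, "dx": 0, "dy": 0, "dz": 0, "turn": 0},
    {"hand": 0, "dx": 0, "dy": 0, "dz": 0, "turn": 0},
    {"hand": 0, "dx": 0, "dy": 0, "dz": 0, "turn": 0},
  ],
  grip_force=40,
)

```text
time: 9.0
eef_pos: [482.3, -304.0, 61.5]
tcp_rot: [3.141, -0.0, -2.718]
force: [-0.1, 0.7, 0.3]
gripper_width: 0.55
finger_force: 39.9
```

Request:
drive_tool(
  steps=[
    {"hand": 0, "dx": 0, "dy": 0, "dz": 0, "turn": 0},
    {"hand": 0, "dx": 0, "dy": 0, "dz": 0, "turn": 0},
    {"hand": 0, "dx": 0, "dy": 0, "dz": 0, "turn": 0},
    {"hand": 0, "dx": 0, "dy": 0, "dz": 0, "turn": 0},
  ],
)

```text
time: 9.33
eef_pos: [482.3, -304.0, 61.6]
tcp_rot: [3.141, -0.0, -2.718]
force: [-0.7, 1.3, 1.4]
gripper_width: 0.551
finger_force: 39.9
```

Request:
drive_tool(
  steps=[
    {"hand": 0, "dx": 0, "dy": 0, "dz": -1, "turn": 0},
    {"hand": 0, "dx": 0, "dy": 0, "dz": -2, "turn": 0},
    {"hand": 0, "dx": 0, "dy": 0, "dz": -2, "turn": 0},
    {"hand": 0, "dx": 0, "dy": 0, "dz": -2, "turn": 0},
    {"hand": 0, "dx": 0, "dy": 0, "dz": -2, "turn": 0},
    {"hand": 0, "dx": 0, "dy": 0, "dz": -2, "turn": 0},
    {"hand": 0, "dx": 0, "dy": 0, "dz": -1.5, "turn": 0},
    {"hand": 0, "dx": 0, "dy": 0, "dz": 0, "turn": 0},
  ],
)

```text
time: 10.0
eef_pos: [484.3, -305.1, 190.7]
tcp_rot: [-3.135, 0.005, -2.717]
force: [0.9, -0.8, -1.6]
gripper_width: 0.554
finger_force: 39.9
```

Request:
drive_tool(
  steps=[
    {"hand": 0, "dx": -1.2, "dy": 1.3, "dz": 0, "turn": 0},
    {"hand": 0, "dx": -1.6, "dy": 1.7, "dz": 0, "turn": 0},
    {"hand": 0, "dx": -2, "dy": 2.1, "dz": 0, "turn": 0},
    {"hand": 0, "dx": -2, "dy": 2.1, "dz": 0, "turn": 0},
    {"hand": 0, "dx": -2, "dy": 2.1, "dz": 0, "turn": 0},
    {"hand": 0, "dx": -2, "dy": 2.1, "dz": 0, "turn": 0},
    {"hand": 0, "dx": -2, "dy": 2.1, "dz": 0, "turn": 0},
    {"hand": 0, "dx": -2, "dy": 2.1, "dz": 0, "turn": 0},
  ],
)

```text
time: 10.67
eef_pos: [552.7, -99.7, 185.4]
tcp_rot: [3.141, -0.002, -2.718]
force: [1.2, -0.6, -2.3]
gripper_width: 0.551
finger_force: 39.9
```

Request:
drive_tool(
  steps=[
    {"hand": 0, "dx": -1.6, "dy": 1.7, "dz": 0, "turn": 0},
    {"hand": 0, "dx": -1.2, "dy": 1.3, "dz": 0, "turn": 0},
    {"hand": 0, "dx": 0, "dy": 0, "dz": 0, "turn": 0},
    {"hand": 0, "dx": 0, "dy": 0, "dz": 0, "turn": 0},
    {"hand": 0, "dx": 0, "dy": 0, "dz": 0, "turn": 0},
    {"hand": 0, "dx": 0, "dy": 0, "dz": 0, "turn": 0},
    {"hand": 0, "dx": 0, "dy": 0, "dz": 0, "turn": 0},
  ],
)

```text
time: 11.25
eef_pos: [565.9, -63.1, 186.3]
tcp_rot: [3.141, -0.001, -2.719]
force: [0.1, -0.4, -2.1]
gripper_width: 0.551
finger_force: 39.9
```

```bash
python3 - <<'E'
from h import *
o=env.observe();print(o['eef_pos'],o['tcp_rot'])
im=grab('scene','scene3'); w=cloud(im); np.save('w3.npy',w)
c=im['frame'][150:290,270:450]; cv2.imwrite('pics/c5.png',cv2.resize(c[:,:,::-1],None,fx=4.2,fy=4.2,interpolation=cv2.INTER_CUBIC))
E
```

```text
[565.89898095 -63.07701634 186.34603247] [ 3.14141961e+00 -5.33099083e-04 -2.71918033e+00]
```

View pics/c5.png

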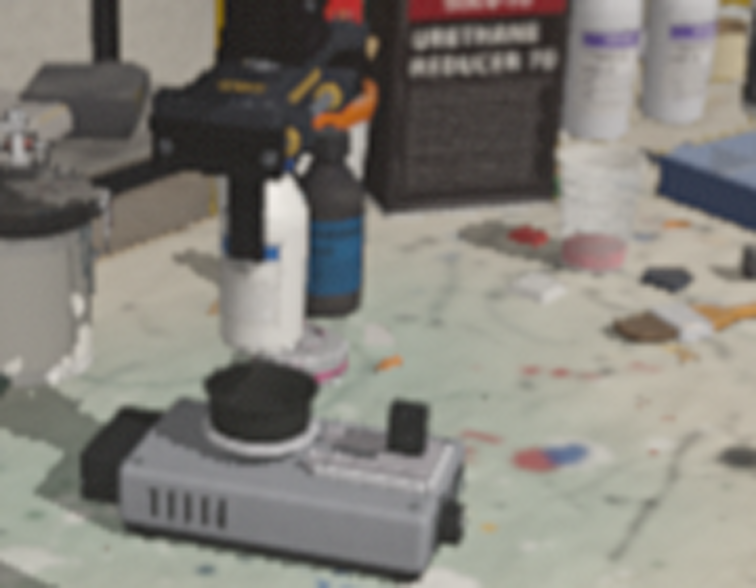

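The bottle, at crop (263,270), hangs about upright and centred over the cup at (261,400). I'll check its axis from the depth data.

```bash
python3 - <<'E'
from h import *
from scipy.optimize import least_squares
w=np.load('w3.npy'); P=w[np.isfinite(w[...,2])]
P=P[np.hypot(P[:,0]-566,P[:,1]+63)<36]
for a,b in((127,150),(150,168),(168,195)):
    B=P[(P[:,2]>a)&(P[:,2]<b)]
    s=least_squares(lambda p:np.hypot(B[:,0]-p[0],B[:,1]-p[1])-25.5,[566,-63],loss='soft_l1'); print(a,b,len(B),s.x.round(1))
B=P[P[:,2]>110]; print('bottom',np.percentile(B[:,2],[0,1,3]))
E
```

```text
127 150 162 [565.2 -62.5]
150 168 140 [565.3 -62.7]
168 195 196 [565.4 -62. ]
bottom [125.45858605 129.40244227 133.86119181]
```

Request:
drive_tool(
  steps=[
    {"hand": 0, "dx": -0.05, "dy": 0.05, "dz": 1, "turn": 0},
    {"hand": 0, "dx": 0, "dy": 0, "dz": 1, "turn": 0},
    {"hand": 0, "dx": 0, "dy": 0, "dz": 1, "turn": 0},
    {"hand": 0, "dx": 0, "dy": 0, "dz": 1, "turn": 0},
    {"hand": 0, "dx": 0, "dy": 0, "dz": 0.8, "turn": 0},
    {"hand": 0, "dx": 0, "dy": 0, "dz": 0, "turn": 0},
    {"hand": 0, "dx": 0, "dy": 0, "dz": 0, "turn": 0},
    {"hand": 0, "dx": 0, "dy": 0, "dz": 0, "turn": 0},
  ],
)

```text
time: 11.97
eef_pos: [566.9, -61.5, 138.7]
tcp_rot: [-3.141, 0.0, -2.718]
force: [0.5, -0.6, -2.0]
gripper_width: 0.552
finger_force: 39.9
```

Request:
drive_tool(
  steps=[
    {"hand": 0, "dx": 0, "dy": 0, "dz": 0.3, "turn": 0},
    {"hand": 0, "dx": 0, "dy": 0, "dz": 0.3, "turn": 0},
    {"hand": 0, "dx": 0, "dy": 0, "dz": 0.2, "turn": 0},
    {"hand": 0, "dx": 0, "dy": 0, "dz": 0, "turn": 0},
    {"hand": 0, "dx": 0, "dy": 0, "dz": 0, "turn": 0},
    {"hand": 0, "dx": 0, "dy": 0, "dz": 0, "turn": 0},
  ],
)

```text
time: 12.47
eef_pos: [567.1, -61.5, 131.5]
tcp_rot: [-3.141, 0.001, -2.717]
force: [-1.8, 0.4, 3.5]
gripper_width: 0.55
finger_force: 39.9
```

Request:
drive_tool(
  steps=[
    {"hand": 0, "dx": 0, "dy": 0, "dz": 0.3, "turn": 0},
    {"hand": 0, "dx": 0, "dy": 0, "dz": 0.2, "turn": 0},
    {"hand": 0, "dx": 0, "dy": 0, "dz": 0.2, "turn": 0},
    {"hand": 0, "dx": 0, "dy": 0, "dz": 0, "turn": 0},
    {"hand": 0, "dx": 0, "dy": 0, "dz": 0, "turn": 0},
    {"hand": 0, "dx": 0, "dy": 0, "dz": 0, "turn": 0},
  ],
)

```text
time: 12.97
eef_pos: [567.2, -61.4, 124.9]
tcp_rot: [-3.141, 0.002, -2.717]
force: [-3.6, 2.2, 7.7]
gripper_width: 0.549
finger_force: 40.0
```

Request:
drive_tool(
  steps=[
    {"hand": 0, "dx": 0, "dy": 0, "dz": 0.1, "turn": 0},
    {"hand": 0, "dx": 0, "dy": 0, "dz": 0.1, "turn": 0},
    {"hand": 0, "dx": 0, "dy": 0, "dz": 0, "turn": 0},
    {"hand": 0, "dx": 0, "dy": 0, "dz": 0, "turn": 0},
    {"hand": 0, "dx": 0, "dy": 0, "dz": 0, "turn": 0},
    {"hand": 0, "dx": 0, "dy": 0, "dz": 0, "turn": 0},
  ],
)

```text
time: 13.47
eef_pos: [567.5, -61.4, 124.3]
tcp_rot: [-3.14, 0.003, -2.717]
force: [-4.7, 1.9, 12.7]
gripper_width: 0.552
finger_force: 40.1
```

Request:
drive_tool(
  steps=[
    {"hand": 0, "dx": 0.1, "dy": 0, "dz": 0.05, "turn": 0},
    {"hand": 0, "dx": 0, "dy": 0, "dz": 0, "turn": 0},
    {"hand": 0, "dx": 0, "dy": 0, "dz": 0, "turn": 0},
    {"hand": 0, "dx": 0, "dy": 0, "dz": 0, "turn": 0},
    {"hand": 0, "dx": 0, "dy": 0, "dz": 0, "turn": 0},
    {"hand": 0, "dx": 0, "dy": 0, "dz": 0, "turn": 0},
  ],
)

```text
time: 13.97
eef_pos: [567.2, -61.5, 124.3]
tcp_rot: [-3.14, 0.004, -2.717]
force: [-4.5, 3.4, 14.8]
gripper_width: 0.553
finger_force: 40.1
```

```bash
python3 - <<'E'
from h import *
from scipy.optimize import least_squares
o=env.observe();print(o['eef_pos'],o['tcp_rot'],o['force'])
im=grab('scene','scene4'); w=cloud(im); P=w[np.isfinite(w[...,2])]
c=im['frame'][150:290,270:450]; cv2.imwrite('pics/c6.png',cv2.resize(c[:,:,::-1],None,fx=4.2,fy=4.2,interpolation=cv2.INTER_CUBIC))
P=P[np.hypot(P[:,0]-566,P[:,1]+62)<34]
for a,b in((92,105),(105,118),(118,140)):
    B=P[(P[:,2]>a)&(P[:,2]<b)]
    s=least_squares(lambda p:np.hypot(B[:,0]-p[0],B[:,1]-p[1])-25.5,[566,-63],loss='soft_l1'); print(a,b,len(B),s.x.round(1))
E
```

```text
[567.22416756 -61.45691449 124.28454072] [-3.1397887   0.00439683 -2.71663872] [-4.48831195  3.39798378 14.83104293]
92 105 91 [566.6 -61. ]
105 118 88 [566.3 -61.6]
118 140 135 [566.9 -58.9]
```

View pics/c6.png

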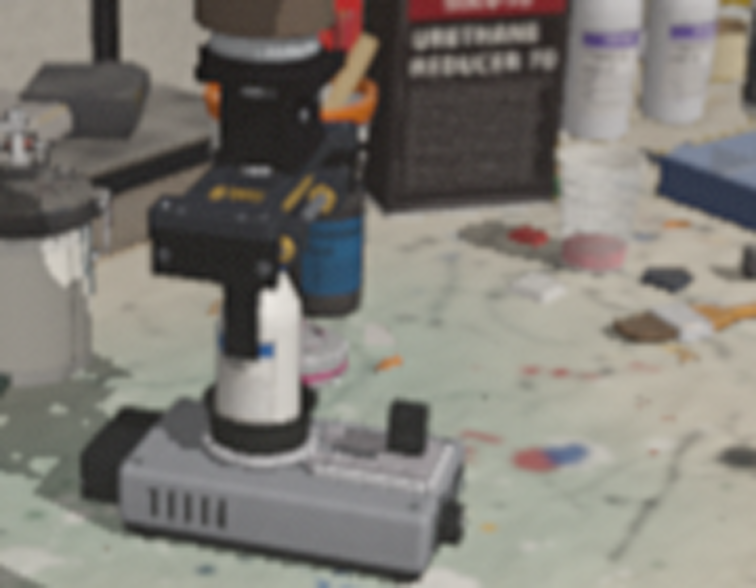

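The bottle stands upright in the cup at crop (260,400). The cup is pressed down onto the flange and the fingers are well clear of the rim. The lock grip at (408,428) is out. z stalls at the bottom with about 15 N, so I'll hand in.

```bash
python3 -c "
from rig import env
print(env.sign_off())"
```

```text
the job is handed in; nothing more can be done
None
```

I pulled the lock out to its end stop, stood the slim white bottle upright in the cradle, and handed the job in with the gripper still pressing it down at the bottom of the spring travel (about 15 N at the wrist); the hand-in returned no verdict.

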